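Close the plug bin, then mesh the splined brake key and hold it pressed

TASK

First shut the lid of the green bin of spent spark plugs. Then take the red-handled splined key out of its wooden rack, turn it until its splines mesh with the cross-shaped socket on the bin's pivot bracket, slide it fully home against the spring until its collar sits on the socket, and finish while still gripping the key and pressing it down (the tilt brake is off only while it is held). Leave the other things on the bench where they are.

Things in the scene. Friction and masses are not known exactly. Their poses are not given: they have to be found in the camera images.
- bracket: grey pivot bracket fixed to the bench: base plate 150 (x) x 340 (y) x 10 mm, origin under its centre. Pale aluminium brake housing 64 x 64 mm centred at y -115 mm, top face 60 mm above the bench. Green bin 130 (x) x 150 (y) mm centred at y +65 mm, rim 115 mm above the bench, between two uprights; the brake is on, so it does not tilt. Heading varies
- socket_mouth (a point): centre of the socket's mouth, on the housing's top face; axes as the bracket's (z up). Two crossed slots run along x and y, each 29.2 mm long and 11.2 mm wide. A brass spring plunger fills the slots from 18 mm below the face downwards
- plunger (a joint): how far the brass plunger in the socket is pushed down, m: 0 at rest, stop at 0.016, 0.012 when the key is fully home. Its spring pushes back with 4 N at the start of its travel and 12.4 N with the key home, so the key is pushed out again when let go
- lid (a joint): opening angle of the bin's green lid, rad: 0 shut (flat on the rim), starts at 0.55 to 1.0, free edge raised on the bracket's -x side. A stiff hinge (0.13 N m): it stays where it is left and shuts when pushed down with 1 to 4 N
- lid_hinge (a point): middle of the lid's hinged edge, on its upper face; 65 mm towards +x of the bin centre (bracket axes), 120.5 mm above the bench. Axis along y; x and z turn with the lid (x points from the free edge to the hinge, z out of the upper face)
- lid_edge (a point): middle of the lid's free edge, on its upper face. The lid is a flat plate, 132 mm from hinge to free edge, 152 mm wide, 5 mm thick, with a black tab 20 mm beyond this edge
- key: loose steel key, 84 mm tall, 0.1 to 0.2 kg, upright in its rack; origin at its lower tip, z up. From the tip: four splines (two crossed bars along x and y: a rounded pilot nose to 6 mm, 22 mm long and 6 mm wide, then 26 x 8 mm up to 30 mm), collar 40 mm across from 30 to 36 mm, neck, red handle 50 to 84 mm. Fits the socket at any quarter turn; home, its tip is 30 mm below the socket face
- key_grip (a point): centre of the key's flat red handle, 67 mm above the tip; the handle is 44 mm along x, 16 mm thick along y, 34 mm high; axes as the key's. The neck under it is 16 mm across
- key_rack: wooden block fixed to the bench, 70 x 70 x 45 mm, with a round hole 31 mm across, 36 mm deep in its top, in which the key hangs by its collar, its tip 15 mm above the bench; origin at the centre of its underside. It stands left or right of the bracket
- tyre_hub: black rubber mower tyre with hub, lying flat, 124 mm across, 54 mm high; origin under its centre; leave alone
- gap_gauge: chrome gap wheel gauge, lying flat, 70 mm across, 10 mm high; leave alone
- fuel_tap: brass fuel tap with a red lever, about 80 x 45 x 37 mm; on the other side of the bracket from the rack; leave alone
- oil_can: yellow can, 64 mm across, 150 mm high, standing; leave alone
- spanner: steel wrench lying on the bench; leave alone
- new_plug: new spark plug lying on the bench, 56 x 20 mm; leave alone

How it is judged:
On the way, in this order (a step that is already met when the one before it is completed fails the run):
1. the bin's lid is shut while the key still stands in its rack (value of joint lid below 0.07 rad and distance of key from where it was at the start of the episode below 0.02 m), for 0.2 s.
2. the key is lifted out of its rack (z of key in the frame of key_rack above 0.05 m and contact force between the fingers and key above 1 N), for 0.2 s.
3. the key's splines are meshed in the socket and it is pressed home (horizontal distance between key and socket_mouth below 0.004 m and z of key in the frame of socket_mouth below -0.0265 m), for 0.2 s.
At the end, for the whole second after the job is handed in: the lid is shut (under 0.07 rad); the key stands upright in the socket (within 0.1 rad, 4 mm of its centre, splines along the slots) with its collar within 3.5 mm of the housing face and the spring plunger pushed down more than 8 mm, still held by the fingers (over 2 N) and at rest (all of step 3 and value of joint lid below 0.07 rad and angle between key's own z axis and vertical below 0.1 rad and (angle between the x axis of key and the x axis of bracket, either way round below 0.2 rad or angle between the x axis of key and the y axis of bracket, either way round below 0.2 rad) and value of joint plunger above 0.008 m and contact force between the fingers and key above 2 N and linear speed of key below 0.02 m/s); the arm keeps its last pose, push and grip.
It fails at once if the tyre hub, gauge, fuel tap, oil can, spanner or new plug is moved by more than 30 mm (distance of any of tyre_hub, gap_gauge, fuel_tap, oil_can, spanner, new_plug from where it was at the start of the episode above 0.03 m).
It also fails if it takes over 61 s, if anything falls off the work surface, if the arm or the gripper's body presses on something with over 40 N, if the wrist force passes 120 N, or if a joint passes its speed limit or range.

ROBOT

A 7-joint arm with a two-finger parallel gripper is mounted at the origin on the work surface. World frame = base frame: x ahead of the robot, y to its left, z up, the work surface at z = 0. Lengths are in m, angles in rad, forces in N, time in s.
With the tool pointing down it reaches from about 0.4 to 0.85 m from the base axis. Payload 4.5 kg.
Tool frame: the origin (TCP) lies on the centre line of the jaws, within the pads' length; the fingertips stand 22 mm ahead of it and the grasp point (between the pads) lies 3 mm ahead of it; z points along the fingers, x is the direction in which the jaws open and shut, and the axes are right-handed (so a half turn about z gives the same grasp; the last joint's range is limited). The gripper opens to 85 mm and grips with 20 to 120 N. Pads are 22 mm wide; open, the fingers measure 114 mm over their backs; the gripper's body (76 mm by 85 mm) begins 54 mm behind the grasp point. The pads swing forward as they close: fully open they stand 13 mm farther back than shut.
Start: joints at [1.297, 0.689, -0.195, 1.565, 0.157, 0.902, -0.215], TCP at [0.189, -0.596, 0.217] pointing down, gripper open.
Joint ranges: [-3.01, 3.01], [-0.46, 2.08], [-1.47, 1.51], [0.13, 2.56], [-1, 4.14], [0.04, 2.09], [-2.66, 2.66]. Speed limits (rad/s): [2.57, 2.57, 3.14, 3.14, 3.14, 3.14, 3.14].

INTERFACE

Orientations are given as a unit quaternion [w, x, y, z].
In Python, from bench import telemetry, vision, ticket gives the robot as it stands.
- The arm moves only by the tool play_rows, never from a script. Its argument "deltas" is text: rows parted by semicolons, each of 7 numbers parted by spaces: the closure, from 0 (fully open) to 1 (shut), then the shift along the world's x, y, z in m, then the turn, a rotation vector about the world's x, y, z in rad. A call has exactly 5 rows; each row is the pose to reach, as a shift and turn from the pose commanded when the call began; what a row does not reach only later rows make up. A row lasts 1/8 s, in which the tool goes at most 62.5 mm and 10.7 degrees, less where a joint would pass 70% of its speed; a pose out of reach is approached as far as the arm can. A call with a gripper value outside its range is refused whole. The fingers move at their own pace and stop on an object; "squeeze" is the grip in N (left out, the last holds). Time passes only in rows, so rows that repeat a pose let the fingers close, or fill a call up. It gives the time, the measured TCP pose, the force and the opening at its end, in the units of the state.
- telemetry.state(): the state, without advancing time (a new reading comes with each control period).
- vision.snapshot(name): name is "scene" or "top"; returns a dict with "frame" (384x512x3 uint8, red, green, blue), "camera_matrix" (3x3 intrinsics, pixels), "rvec" (rotation vector, rad) and "tvec" (3), from world to camera coordinates, as OpenCV has them. Camera axes: x right, y down, z forward; pixel columns grow to the right and rows downward; lengths in m; the calibration is good to about 2 mm. A picture is of the moment at which its call begins. There is no depth.
- ticket.sign_off(): hands the job in, once; it reports no verdict.
The state is a dict: "clock": time; "joint_pos": joint angles; "qvel": joint speeds; "joint_efforts": joint torques, N m; "eef_pos": TCP position; "tool_rot": TCP orientation; "contact_force": force on the tool from outside, world axes, zero at the start; "torque": the same for the moment, N m; "grip_width": finger opening in m.
Only numpy, scipy, OpenCV 4.12 (cv2) and the standard library are available. Lean on these libraries where they do the work, as an engineer would, in place of code of your own. Each camera call takes 0.05 s, during which the arm holds its last target. There are 200 camera calls.

## Working session

There is one attempt and no reset: what is moved stays moved. The work goes in short steps, Python scripts to look and compute and a tool call to move; the robot and the scene stay as the last step left them, time stands still between calls to the robot, and variables do not carry over. Pictures are saved under pics/ and viewed, about 8 in all and at most 12, crops included, and the job is handed in when it is done.

Besides the shell and the picture viewer there is one more tool, called after "Emit:" as name(argument=value, ...), one argument or row to a line, values as JSON. play_rows: Moves the arm, as the interface text tells. Its arguments: {"type":"object","properties":{"deltas":{"type":"string"},"squeeze":{"type":"number"}},"required":["deltas"]}

```bash
ls; mkdir -p pics; cat > h.py <<'E'
import numpy as np, cv2
from bench import telemetry, vision, ticket
def snap(n):
    s=vision.snapshot(n); cv2.imwrite
    return s
def save(s,f,crop=None,k=1):
    im=cv2.cvtColor(np.asarray(s["frame"]),cv2.COLOR_RGB2BGR)
    if crop: a,b,c,d=crop; im=im[b:d,a:c]
    cv2.imwrite(f,cv2.resize(im,None,fx=k,fy=k,interpolation=cv2.INTER_CUBIC))
def ray(s,uv):
    K=np.array(s["camera_matrix"],float);R=cv2.Rodrigues(np.array(s["rvec"],float))[0];t=np.array(s["tvec"],float).ravel()
    p=np.atleast_2d(uv).astype(float); d=np.c_[p,np.ones(len(p))]@np.linalg.inv(K).T@R
    return -R.T@t,d
def onz(s,uv,z):
    c,d=ray(s,uv); return c+d*((z-c[2])/d[:,2])[:,None]
def proj(s,P):
    return cv2.projectPoints(np.atleast_2d(P).astype(float),np.array(s["rvec"],float),np.array(s["tvec"],float),np.array(s["camera_matrix"],float),None)[0].reshape(-1,2)
E
python3 - <<'E'
from h import *
a=snap("scene");b=snap("top")
save(a,"pics/s1.png",k=1.5);save(b,"pics/t1.png",k=1.5)
for s in(a,b): print(ray(s,[[256,192]]),s["camera_matrix"][0])
print(telemetry.state())
E
```

```text
pics
(array([ 1.10304763, -0.36729783,  0.90276853]), array([[-0.51971401,  0.35225618, -0.77838611]])) [346.5171882    0.         258.91141608]
(array([ 0.29365651, -0.00537749,  1.71345111]), array([[ 0.17946655,  0.03316408, -0.98331234]])) [452.14883947   0.         262.55557637]
{'clock': 0.1, 'joint_pos': array([ 1.29679577,  0.6899186 , -0.1945197 ,  1.56626001,  0.15727297,
        0.90251527, -0.21514584]), 'qvel': array([ 0.00073822, -0.00035993,  0.00025721, -0.00264699, -0.00086605,
       -0.00030753,  0.0003292 ]), 'joint_efforts': array([-2.72337464e-03, -5.40597117e+01, -1.27115697e+00, -1.58985275e+01,
        9.46096494e-03,  4.34276400e-03,  6.01406370e-06]), 'eef_pos': array([ 0.18912309, -0.59504229,  0.2163474 ]), 'tool_rot': array([-4.62071431e-04,  8.07148520e-01, -5.90347806e-01, -7.21237213e-04]), 'contact_force': array([ 0.24549627, -0.12612451,  0.2581792 ]), 'torque': array([ 0.03541827, -0.02814074, -0.01483913]), 'grip_width': 0.08541837464395387}
```

View pics/s1.png

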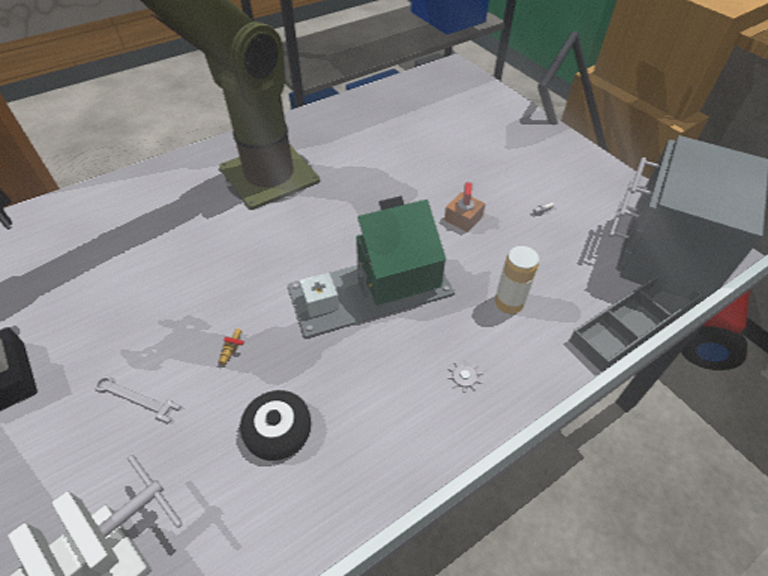

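View pics/t1.png

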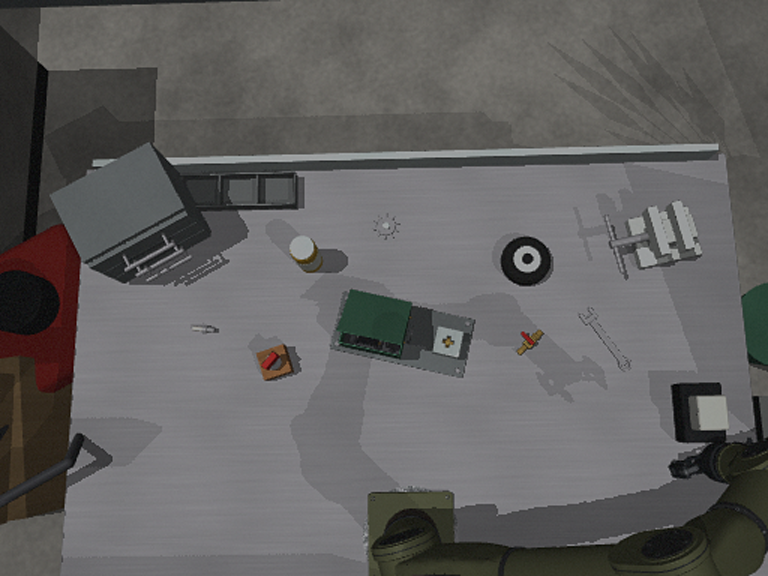

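Scene view: bin with open lid (tab at 392,203), housing with cross socket (319,288), key in rack (467,197). Top view: housing (448,342), key (272,360), lid free edge facing the robot. All are in 1.5x pixels.

```bash
cat > m.py <<'E'
from h import *
a=snap("scene");b=snap("top")
def big(m,roi):
    x0,y0,x1,y1=[int(v/1.5) for v in roi]; z=np.zeros(m.shape,np.uint8); z[y0:y1,x0:x1]=m[y0:y1,x0:x1]
    c=max(cv2.findContours(z,cv2.RETR_EXTERNAL,cv2.CHAIN_APPROX_NONE)[0],key=cv2.contourArea); return c
def hsv(s): return cv2.cvtColor(np.asarray(s["frame"]),cv2.COLOR_RGB2HSV)
def rect(name,s,m,roi,z):
    c=big(m.astype(np.uint8),roi); P=onz(s,c.reshape(-1,2),z)
    r=cv2.minAreaRect((P[:,:2]*1000).astype(np.float32)); M=cv2.moments(c); 
    print(name,"z",z,"ctr mm",np.round(r[0],1),"size",np.round(r[1],1),"ang",round(r[2],1),"px",np.round(M["m10"]/M["m00"],1),np.round(M["m01"]/M["m00"],1)); return c
for n,s,R in(("scene",a,dict(key=(440,170,490,212),rack=(435,180,495,240),hs=(295,265,340,320),lid=(340,180,460,310))),("top",b,dict(key=(250,340,300,385),rack=(250,335,300,390),hs=(425,320,470,365),lid=(320,280,415,365)))):
    H=hsv(s);h,S,V=[H[...,i].astype(int) for i in range(3)]
    red=((h<6)|(h>174))&(S>150)
    print(n)
    rect("key",s,red,R["key"],.097);
    rect("rack",s,(S>80)&(h<20),R["rack"],.045)
    rect("hs",s,(V>185)&(S<40),R["hs"],.06)
    rect("cross",s,(S>70)&(h<35)&(h>8),R["hs"],.06)
    rect("lid",s,(h>60)&(h<90)&(S>100),R["lid"],.12)
save(b,"pics/t2.png",crop=(155,180,335,265),k=4.4)
save(a,"pics/s2.png",crop=(185,110,335,230),k=5)
E
python3 m.py
```

```text
sceneTraceback (most recent call last):
  File "m.py", line 15, in <module>
    rect("key",s,red,R["key"],.097);
    ~~~~^^^^^^^^^^^^^^^^^^^^^^^^^^^
  File "m.py", line 10, in rect
    print(name,"z",z,"ctr mm",np.round(r[0],1),"size",np.round(r[1],1),"ang",round(r[2],1),"px",np.round(M["m10"]/M["m00"],1),np.round(M["m01"]/M["m00"],1)); return c
                                                                                                         ~~~~~~~~^~~~~~~~~
ZeroDivisionError: float division by zero
```

```bash
sed -i 's/M=cv2.moments(c); /M=cv2.moments(c); M["m00"]+=1e-9/; s/h<6)|(h>174))&(S>150)/h<7)|(h>172))\&(S>110)\&(V>60)/' m.py
python3 m.py; python3 - <<'E'
from h import *
s=snap("scene"); H=cv2.cvtColor(np.asarray(s["frame"]),cv2.COLOR_RGB2HSV); print(H[120:136:3,309:315].tolist())
E
```

```text
scene
key z 0.097 ctr mm [421.8 330. ] size [10.6 38.8] ang 50.3 px 311.6 125.6
rack z 0.045 ctr mm [437.2 336.1] size [34.7 68.5] ang 17.8 px 315.5 139.3
hs z 0.06 ctr mm [439.7 -98.8] size [ 72.9 104.1] ang 76.6 px 209.4 187.9
cross z 0.06 ctr mm [ 469.  -102.1] size [12.5  4.7] ang 6.9 px 211.7 193.0
lid z 0.12 ctr mm [523.8  43.1] size [0. 0.] ang 0.0 px 0.0 0.0
top
key z 0.097 ctr mm [421.1 326.8] size [15.5 42.4] ang 45.1 px 179.0 239.9
rack z 0.045 ctr mm [419.2 324. ] size [73.  74.4] ang 17.6 px 182.8 241.3
[[[132, 7, 185], [117, 14, 188], [107, 12, 188], [107, 12, 189], [113, 12, 189], [120, 8, 186]], [[159, 12, 152], [179, 110, 172], [0, 149, 200], [179, 150, 201], [0, 152, 205], [177, 72, 169]], [[135, 11, 141], [0, 134, 168], [179, 148, 200], [0, 144, 203], [1, 147, 206], [179, 69, 169]], [[7, 76, 130], [178, 105, 143], [179, 125, 165], [179, 128, 174], [1, 138, 178], [174, 42, 176]], [[1, 45, 118], [179, 70, 116], [177, 72, 114], [177, 65, 114], [178, 79, 123], [10, 105, 161]], [[179, 58, 114], [0, 74, 110], [0, 74, 117], [1, 75, 115], [161, 19, 146], [120, 10, 172]]]Traceback (most recent call last):
  File "m.py", line 17, in <module>
    rect("hs",s,(V>185)&(S<40),R["hs"],.06)
    ~~~~^^^^^^^^^^^^^^^^^^^^^^^^^^^^^^^^^^^
  File "m.py", line 8, in rect
    c=big(m.astype(np.uint8),roi); P=onz(s,c.reshape(-1,2),z)
  File "m.py", line 5, in big
    c=max(cv2.findContours(z,cv2.RETR_EXTERNAL,cv2.CHAIN_APPROX_NONE)[0],key=cv2.contourArea); return c
ValueError: max() iterable argument is empty
```

```bash
python3 - <<'E'
t=open('m.py').read()
t=t[:t.index('for n,s,R')]+'''save(b,"pics/t2.png",crop=(155,180,335,265),k=4.4)
save(a,"pics/s2.png",crop=(185,110,335,230),k=5)
H=hsv(b);print(H[228,284:314].tolist());h,S,V=[H[...,i].astype(int) for i in range(3)]
red=((h<7)|(h>172))&(S>110)&(V>60)
c=rect("key",b,red,(250,340,300,385),.099); P=onz(b,c.reshape(-1,2),.099)
print(cv2.boxPoints(cv2.minAreaRect((P[:,:2]*1000).astype(np.float32))))
'''
open('m2.py','w').write(t)
E
python3 m2.py
```

```text
[[83, 20, 50], [98, 20, 51], [80, 15, 51], [90, 10, 50], [90, 12, 43], [90, 11, 96], [86, 14, 150], [90, 14, 144], [95, 10, 148], [83, 13, 153], [94, 16, 127], [21, 65, 90], [20, 110, 67], [21, 140, 131], [23, 135, 142], [21, 141, 132], [21, 146, 122], [20, 155, 123], [90, 9, 83], [90, 16, 146], [83, 14, 149], [86, 14, 149], [83, 14, 151], [86, 14, 132], [98, 16, 62], [83, 17, 59], [90, 9, 59], [83, 17, 59], [96, 22, 57], [120, 4, 57]]
key z 0.099 ctr mm [419.2 324.6] size [20.6 42.3] ang 45.1 px 179.0 239.9
[[396.90845 332.23752]
 [426.88397 302.38797]
 [441.41193 316.9772 ]
 [411.4364  346.82675]]
```

View pics/t2.png

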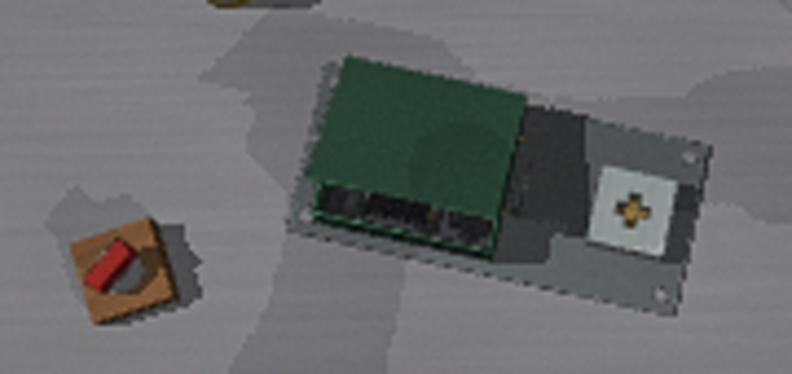

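View pics/s2.png

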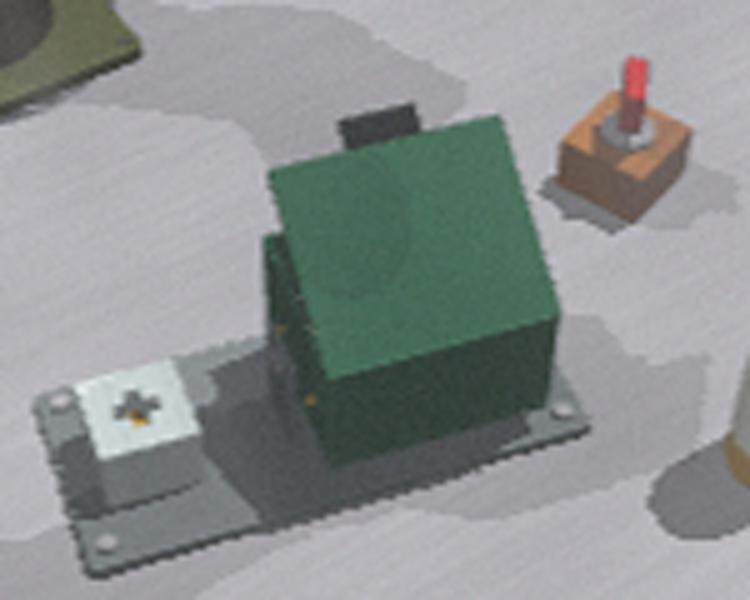

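```bash
cat > m3.py <<'E'
from m2 import *
def quad(name,s,m,roi,z):
    c=big(m.astype(np.uint8),roi); P=onz(s,c.reshape(-1,2)+0.0,z)
    M=cv2.moments(c); ctr=onz(s,[[M["m10"]/M["m00"],M["m01"]/M["m00"]]],z)[0]*1000
    r=cv2.minAreaRect((P[:,:2]*1000).astype(np.float32)); print(name,"centroid",np.round(ctr[:2],1),"rect",np.round(r[0],1),np.round(r[1],1),round(r[2],1),"area",cv2.contourArea(c))
H=hsv(b);h,S,V=[H[...,i].astype(int) for i in range(3)]
def fillc(m): return cv2.morphologyEx(m.astype(np.uint8),cv2.MORPH_CLOSE,np.ones((7,7)))
quad("hs top",b,fillc((V>105)&(S<40)),(425,320,470,368),.06)
quad("cross top",b,(S>60)&(h<30),(432,325,462,358),.06)
quad("rack top",b,(S>60)&(h<30)|(red),(250,335,300,390),.045)
for t in(110,140,150,160): quad("key V>%d"%t,b,red&(V>t),(250,340,300,385),.099)
print("keyrgb",b["frame"][234:248,172:188,0].tolist())
quad("lid top",b,(h>60)&(h<90)&(S>80)&(V>45),(320,280,415,365),.12)
H=hsv(a);h,S,V=[H[...,i].astype(int) for i in range(3)]
print(V[188,198:230].tolist(), V[180:205,212].tolist())
quad("hs scn",a,fillc((V>195)&(S<60)),(300,268,338,310),.06)
quad("rack scn",a,(S>60)&(V>120),(440,195,490,222),.045)
quad("lid scn",a,(h>60)&(h<90)&(S>60),(340,180,460,310),.12)
# tab, known pixel
M=(V<75)&(S<80)
z=np.zeros(M.shape,np.uint8);z[130:142,250:273]=M[130:142,250:273]
ys,xs=np.nonzero(z);print("tab px",xs.min(),xs.max(),ys.min(),ys.max(),xs.mean(),ys.mean())
E
python3 m3.py
```

```text
[[120, 10, 49], [75, 10, 49], [90, 16, 48], [90, 11, 47], [90, 23, 44], [80, 8, 95], [87, 15, 151], [83, 14, 144], [94, 14, 148], [87, 15, 153], [94, 14, 125], [22, 63, 89], [19, 124, 66], [22, 140, 129], [23, 134, 143], [21, 137, 132], [20, 146, 122], [20, 158, 124], [90, 9, 82], [90, 12, 145], [86, 14, 150], [90, 14, 149], [86, 14, 151], [80, 12, 131], [90, 17, 60], [90, 13, 59], [98, 18, 58], [98, 18, 58], [80, 13, 57], [150, 4, 57]]
key z 0.099 ctr mm [418.3 325.5] size [20.6 39.8] ang 45.1 px 179.0 240.0
[[396.90845 332.23752]
 [425.12207 304.14243]
 [439.65002 318.73166]
 [411.4364  346.82675]]
hs top centroid [ 457.4 -115.6] rect [ 457.1 -110.3] [ 84.  113.7] 87.8 area 405.0
cross top centroid [ 458.1 -101.2] rect [ 458.1 -101.2] [18.3 18.4] 32.0 area 14.0
rack top centroid [419.6 324.9] rect [419.8 325.2] [74.4 75.5] 18.9 area 371.0
key V>110 centroid [420.7 327.6] rect [420.5 327.7] [13.8 40.4] 49.2 area 35.0
key V>140 centroid [420.4 328.3] rect [420.6 327.6] [11.5 35.5] 49.2 area 23.0Traceback (most recent call last):
  File "m3.py", line 11, in <module>
    for t in(110,140,150,160): quad("key V>%d"%t,b,red&(V>t),(250,340,300,385),.099)
                               ~~~~^^^^^^^^^^^^^^^^^^^^^^^^^^^^^^^^^^^^^^^^^^^^^^^^^
  File "m3.py", line 4, in quad
    M=cv2.moments(c); ctr=onz(s,[[M["m10"]/M["m00"],M["m01"]/M["m00"]]],z)[0]*1000
                                  ~~~~~~~~^~~~~~~~~
ZeroDivisionError: float division by zero
```

```bash
sed -i 's/(110,140,150,160)/(80,95,125)/; s/fillc((V>105)&(S<40)),(425,320,470,368)/fillc((V>115)\&(S<40)),(433,328,463,358)/' m3.py; python3 m3.py | tail -n +9
```

```text
rack top centroid [419.3 325.1] rect [419.5 325. ] [74.2 76.2] 17.6 area 374.0
key V>80 centroid [420.6 327.5] rect [420.5 327.7] [14.6 40.4] 49.2 area 38.0
key V>95 centroid [420.8 327.8] rect [420.6 327.9] [14.2 40.4] 49.2 area 36.0
key V>125 centroid [420.4 328.1] rect [420.5 327.8] [12.6 40.5] 50.1 area 31.5
keyrgb [[114, 114, 112, 113, 115, 114, 115, 111, 108, 55, 84, 103, 118, 119, 121, 123], [112, 112, 116, 114, 115, 112, 106, 102, 99, 149, 138, 61, 100, 125, 128, 128], [114, 113, 112, 108, 105, 104, 105, 71, 138, 144, 145, 136, 58, 84, 128, 72], [112, 112, 108, 103, 99, 104, 117, 128, 145, 144, 144, 152, 90, 52, 64, 69], [103, 98, 103, 105, 108, 113, 120, 147, 145, 146, 151, 111, 55, 52, 64, 70], [104, 106, 107, 110, 108, 110, 148, 144, 145, 147, 123, 53, 55, 72, 79, 57], [121, 110, 109, 111, 90, 150, 146, 146, 146, 132, 54, 53, 65, 75, 78, 66], [119, 128, 110, 80, 146, 149, 145, 145, 142, 57, 51, 50, 69, 78, 74, 76], [118, 120, 89, 142, 150, 145, 144, 138, 68, 53, 52, 55, 79, 79, 77, 67], [111, 124, 135, 149, 147, 147, 144, 80, 55, 59, 58, 76, 78, 78, 72, 60], [111, 117, 91,
[... 249 characters left out ...]
21, 127, 130, 126, 129, 129, 128]]
lid top centroid [516.1  72. ] rect [512.6  73.2] [156.9 115. ] 74.5 area 1171.5
[148, 136, 209, 236, 222, 214, 213, 215, 206, 206, 216, 186, 155, 131, 148, 199, 220, 216, 214, 213, 208, 209, 206, 187, 155, 146, 146, 145, 143, 150, 119, 98] [187, 186, 183, 199, 213, 211, 213, 202, 148, 109, 112, 116, 103, 100, 191, 192, 214, 214, 215, 207, 116, 108, 109, 114, 109]
hs scn centroid [460.  -99.7] rect [ 459.1 -100.3] [63.7 63.8] 76.0 area 278.5
rack scn centroid [444.  339.4] rect [436.1 336.1] [40.4 70.3] 21.3 area 63.5
lid scn centroid [489.3  89.8] rect [486.7  93. ] [160.3 212.1] 67.4 area 1987.5
tab px 253 268 132 139 260.35064935064935 135.12987012987014
```

Emit:
play_rows(
  deltas="1 0.021 0.045 0.02 0 0 0.09; 1 0.042 0.09 0.04 0 0 0.18; 1 0.063 0.134 0.06 0 0 0.27; 1 0.084 0.179 0.08 0 0 0.36; 1 0.105 0.223 0.083 0 0 0.45",
  squeeze=30,
)

```text
clock: 1.27
eef_pos: [0.2958, -0.3718, 0.3017]
tool_rot: [0.001, 0.919, -0.394, 0.002]
contact_force: [-0.2, -0.0, -0.4]
grip_width: -0.0003
```

Emit:
play_rows(
  deltas="1 0.021 0.045 0 0 0 0.09; 1 0.042 0.09 0 0 0 0.18; 1 0.063 0.134 0 0 0 0.27; 1 0.084 0.179 0 0 0 0.36; 1 0.105 0.223 0 0 0 0.45",
)

```text
clock: 1.9
eef_pos: [0.4, -0.1483, 0.3004]
tool_rot: [0.0, 0.984, -0.179, 0.0]
contact_force: [0.6, -0.5, -1.0]
grip_width: -0.0
```

Emit:
play_rows(
  deltas="1 0.021 0.045 0 0 0 0.1; 1 0.042 0.09 0 0 0 0.2; 1 0.063 0.134 0 0 0 0.3; 1 0.084 0.179 0 0 0 0.4; 1 0.105 0.223 0 0 0 0.5",
)

```text
clock: 2.52
eef_pos: [0.5051, 0.0747, 0.3003]
tool_rot: [0.0, 0.998, 0.07, 0.0]
contact_force: [1.7, 0.3, -0.9]
grip_width: -0.0002
```

Emit:
play_rows(
  deltas="1 0 0 -0.03 0 0 0; 1 0 0 -0.055 0 0 0; 1 0 0 -0.08 0 0 0; 1 0 0 -0.1 0 0 0; 1 0 0 -0.12 0 0 0",
)

```text
clock: 3.15
eef_pos: [0.5045, 0.0733, 0.1795]
tool_rot: [0.0, 0.998, 0.068, 0.0]
contact_force: [-0.5, -0.4, 0.4]
grip_width: -0.0002
```

Emit:
play_rows(
  deltas="1 0 0 -0.01 0 0 0; 1 0 0 -0.02 0 0 0; 1 0 0 -0.03 0 0 0; 1 0 0 -0.036 0 0 0; 1 0 0 -0.036 0 0 0",
)

```text
clock: 3.78
eef_pos: [0.5043, 0.0733, 0.1439]
tool_rot: [0.0, 0.998, 0.069, -0.0]
contact_force: [1.4, 0.7, 0.6]
grip_width: 0.0
```

Emit:
play_rows(
  deltas="1 0 0 -0.002 0 0 0; 1 0 0 -0.003 0 0 0; 1 0 0 -0.004 0 0 0; 1 0 0 -0.005 0 0 0; 1 0 0 -0.005 0 0 0",
)

```text
clock: 4.4
eef_pos: [0.5044, 0.0734, 0.1391]
tool_rot: [-0.0, 0.998, 0.068, 0.0]
contact_force: [-0.9, -1.2, 1.2]
grip_width: 0.0002
```

```bash
python3 - <<'E'
from h import *
a=snap("scene"); save(a,"pics/s3.png",crop=(185,90,345,220),k=4.5)
print(telemetry.state()["contact_force"])
E
```

```text
[ 0.12046312  0.16560722 -0.28116686]
```

View pics/s3.png

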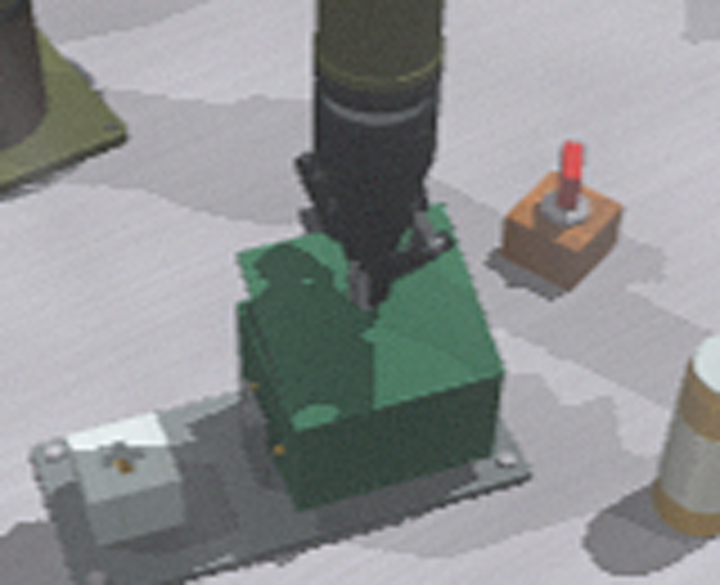

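The lid is nearly down (free-edge corner at 240,255, a slight gap by the rim). I'll press until the force rises.

Emit:
play_rows(
  deltas="1 0 0 -0.002 0 0 0; 1 0 0 -0.004 0 0 0; 1 0 0 -0.005 0 0 0; 1 0 0 -0.006 0 0 0; 1 0 0 -0.006 0 0 0",
)

```text
clock: 5.08
eef_pos: [0.5043, 0.0733, 0.133]
tool_rot: [0.0, 0.998, 0.068, -0.0]
contact_force: [0.0, -0.4, 0.9]
grip_width: -0.0
```

Emit:
play_rows(
  deltas="1 0 0 -0.002 0 0 0; 1 0 0 -0.004 0 0 0; 1 0 0 -0.005 0 0 0; 1 0 0 -0.006 0 0 0; 1 0 0 -0.006 0 0 0",
)

```text
clock: 5.7
eef_pos: [0.5043, 0.0734, 0.127]
tool_rot: [-0.0, 0.998, 0.068, -0.0]
contact_force: [-0.9, -0.3, -0.2]
grip_width: -0.0001
```

```bash
python3 - <<'E'
from h import *
for i in range(4): print(telemetry.state()["contact_force"])
a=snap("scene"); save(a,"pics/s4.png",crop=(215,110,305,200),k=6.5)
p=telemetry.state()["eef_pos"]; print(p,(proj(a,[p,p-[0,0,.022]])-[215,110])*6.5)
E
```

```text
[-0.90279631 -0.28117282 -0.22224719]
[-0.90279631 -0.28117282 -0.22224719]
[-0.90279631 -0.28117282 -0.22224719]
[-0.90279631 -0.28117282 -0.22224719]
[0.50436787 0.07332722 0.12705463] [[328.68555612 341.6903472 ]
 [327.48514931 373.30406488]]
```

View pics/s4.png

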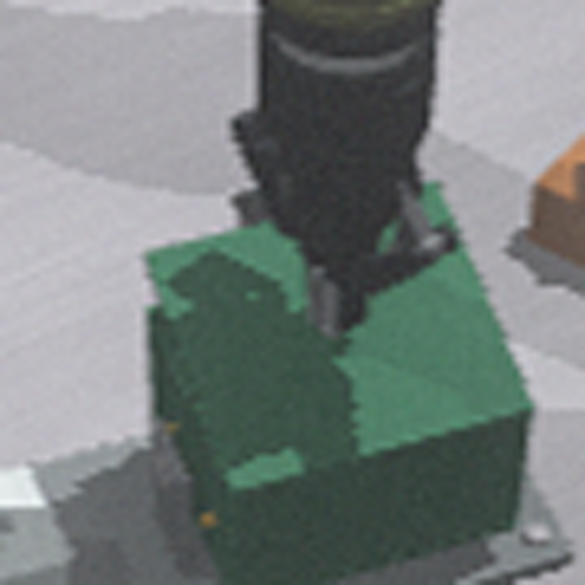

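```bash
python3 - <<'E'
from h import *
a=snap("scene")
h=np.radians(-14);xb=np.array([np.cos(h),np.sin(h),0]);yb=np.array([-np.sin(h),np.cos(h),0]);Z=np.array([0,0,1])
sock=np.array([.459,-.1005,0]);hin=sock+.18*yb+.065*xb+.1205*Z
for t in(0,.07,.15,.25,.35,.45,.55,.7,.85,1): 
    e=hin-.132*(np.cos(t)*xb-np.sin(t)*Z)
    print(t,np.round(proj(a,[e-.076*yb,e+.076*yb,hin-.076*yb,hin+.076*yb]),1).tolist())
print(hin)
print("base z ref",proj(a,[[.504,.073,z] for z in(.12,.13,.14)]).tolist())
E
```

```text
0 [[235.5, 154.9], [279.9, 143.9], [249.1, 184.9], [296.3, 172.2]]
0.07 [[235.4, 152.9], [280.1, 141.9], [249.1, 184.9], [296.3, 172.2]]
0.15 [[235.4, 150.7], [280.4, 139.7], [249.1, 184.9], [296.3, 172.2]]
0.25 [[235.5, 148.3], [280.9, 137.2], [249.1, 184.9], [296.3, 172.2]]
0.35 [[235.7, 146.1], [281.7, 135.0], [249.1, 184.9], [296.3, 172.2]]
0.45 [[236.0, 144.3], [282.5, 133.1], [249.1, 184.9], [296.3, 172.2]]
0.55 [[236.5, 142.8], [283.6, 131.6], [249.1, 184.9], [296.3, 172.2]]
0.7 [[237.5, 141.4], [285.4, 129.9], [249.1, 184.9], [296.3, 172.2]]
0.85 [[238.8, 140.8], [287.5, 129.2], [249.1, 184.9], [296.3, 172.2]]
1 [[240.4, 141.3], [290.0, 129.5], [249.1, 184.9], [296.3, 172.2]]
[0.56561516 0.05842831 0.1205    ]
base z ref [[265.35304865124044, 164.11455251538183], [265.43695435219223, 161.87506969370406], [265.52209048316183, 159.60274611321188]]
```

Emit:
play_rows(
  deltas="1 0 0 -0.002 0 0 0; 1 0 0 -0.004 0 0 0; 1 0 0 -0.006 0 0 0; 1 0 0 -0.008 0 0 0; 1 0 0 -0.008 0 0 0",
)

```text
clock: 6.42
eef_pos: [0.5043, 0.0733, 0.1189]
tool_rot: [0.0, 0.998, 0.068, -0.0]
contact_force: [0.3, 0.2, 0.5]
grip_width: 0.0002
```

```bash
python3 - <<'E'
from h import *
a=snap("scene"); save(a,"pics/s5.png",crop=(225,100,305,190),k=6.6)
E
```

```text
(no output)
```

View pics/s5.png

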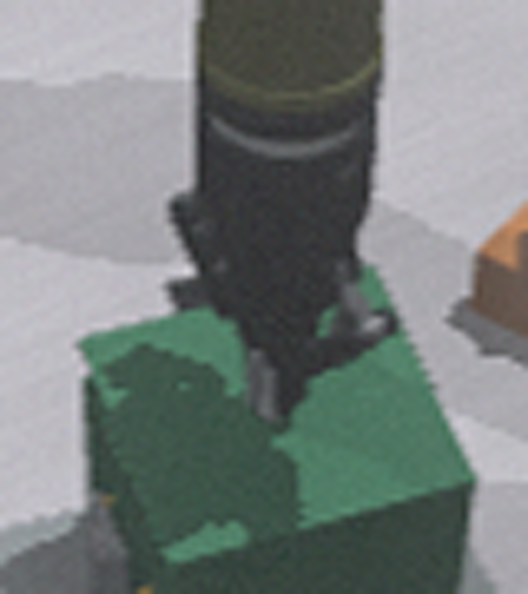

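Emit:
play_rows(
  deltas="1 0 0 -0.002 0 0 0; 1 0 0 -0.004 0 0 0; 1 0 0 -0.006 0 0 0; 1 0 0 -0.008 0 0 0; 1 0 0 -0.008 0 0 0",
)

```text
clock: 7.1
eef_pos: [0.5044, 0.0733, 0.1109]
tool_rot: [0.0, 0.998, 0.068, -0.0]
contact_force: [-0.3, -0.4, -0.2]
grip_width: -0.0002
```

```bash
cat > lid.py <<'E'
from h import *
a=snap("scene"); H=cv2.cvtColor(np.asarray(a["frame"]),cv2.COLOR_RGB2HSV).astype(int)
g=((H[...,0]>60)&(H[...,0]<95)&(H[...,1]>60)).astype(np.uint8)
c=max(cv2.findContours(g,cv2.RETR_EXTERNAL,cv2.CHAIN_APPROX_NONE)[0],key=cv2.contourArea).reshape(-1,2)
print(telemetry.state()["contact_force"],"leftmost",c[c[:,0]==c[:,0].min()].tolist(),"top",c[c[:,1]==c[:,1].min()].tolist())
E
python3 lid.py
```

```text
[-0.33772133 -0.71692732 -0.71110714] leftmost [[339, 24], [339, 25], [339, 26], [339, 27], [339, 28], [339, 29]] top [[344, 0], [410, 0], [409, 0], [408, 0], [407, 0], [406, 0], [405, 0], [404, 0], [403, 0], [402, 0], [401, 0], [400, 0], [399, 0], [398, 0], [397, 0], [396, 0], [395, 0], [394, 0], [393, 0], [392, 0], [391, 0], [390, 0], [389, 0], [388, 0], [387, 0], [386, 0], [385, 0], [384, 0], [383, 0], [382, 0], [381, 0], [380, 0], [379, 0], [378, 0], [377, 0], [376, 0], [375, 0], [374, 0], [373, 0], [372, 0], [371, 0], [370, 0], [369, 0], [368, 0], [367, 0], [366, 0], [365, 0], [364, 0], [363, 0], [362, 0], [361, 0], [360, 0], [359, 0], [358, 0], [357, 0], [356, 0], [355, 0], [354, 0], [353, 0], [352, 0], [351, 0], [350, 0], [349, 0], [348, 0], [347, 0], [346, 0], [345, 0]]
```

Emit:
play_rows(
  deltas="1 0 0 -0.002 0 0 0; 1 0 0 -0.004 0 0 0; 1 0 0 -0.006 0 0 0; 1 0 0 -0.006 0 0 0; 1 0 0 -0.006 0 0 0",
)

```text
clock: 7.78
eef_pos: [0.5043, 0.0734, 0.1063]
tool_rot: [0.0, 0.998, 0.069, 0.0]
contact_force: [-3.1, -0.2, 14.4]
grip_width: -0.0001
```

```bash
sed -i 's/c=max/g[:110]=0;g[:,:200]=0;g[:,320:]=0;c=max/' lid.py
python3 lid.py; python3 - <<'E'
from h import *
a=snap("scene"); save(a,"pics/s6.png",crop=(215,100,315,200),k=6)
E
```

```text
[-3.38744465 -1.63092238 13.52003441] leftmost [[238, 156], [238, 157], [238, 158], [238, 159]] top [[254, 151], [258, 151], [257, 151], [256, 151], [255, 151]]
```

View pics/s6.png

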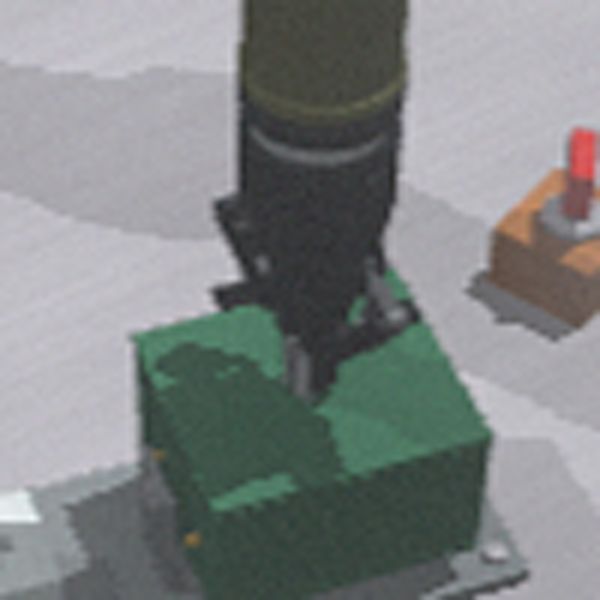

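Lid is shut (14 N contact, corners at the predicted shut pixels). Contact came about 36 mm lower in TCP z than the finger length suggests, so I'll check the height at the key. Now up and over to it.

Emit:
play_rows(
  deltas="1 0 0 0.02 0 0 0; 1 0 0 0.06 0 0 0; 0.6 0 0 0.1 0 0 0; 0 -0.01 0.03 0.13 0 0 0.08; 0 -0.02 0.06 0.13 0 0 0.16",
)

```text
clock: 8.5
eef_pos: [0.4859, 0.1345, 0.2374]
tool_rot: [-0.0, 0.989, 0.148, 0.003]
contact_force: [-0.6, 1.2, -0.3]
grip_width: 0.0546
```

Emit:
play_rows(
  deltas="0 -0.013 0.04 0 0 0 0.11; 0 -0.026 0.08 0 0 0 0.22; 0 -0.039 0.12 0 0 0 0.33; 0 -0.052 0.16 0 0 0 0.44; 0 -0.064 0.194 0 0 0 0.54",
)

```text
clock: 9.12
eef_pos: [0.4199, 0.3289, 0.235]
tool_rot: [-0.0, 0.913, 0.408, 0.0]
contact_force: [-0.7, -0.6, -0.8]
grip_width: 0.0853
```

```bash
python3 lid.py; python3 - <<'E'
from h import *
st=telemetry.state();print(st["eef_pos"],st["tool_rot"],st["contact_force"])
a=snap("scene"); b=snap("top")
p=st["eef_pos"]; 
A=cv2.cvtColor(np.asarray(a["frame"]),cv2.COLOR_RGB2BGR)[70:170,260:360]; B=cv2.cvtColor(np.asarray(b["frame"]),cv2.COLOR_RGB2BGR)[190:290,130:230]
A=cv2.resize(A,None,fx=4,fy=4,interpolation=2);B=cv2.resize(B,None,fx=4,fy=4,interpolation=2)
for q in (proj(a,[p])-[260,70])*4: cv2.circle(A,tuple(int(v) for v in q),3,(255,0,255),-1)
for q in (proj(b,[p])-[130,190])*4: cv2.circle(B,tuple(int(v) for v in q),3,(255,0,255),-1)
cv2.imwrite("pics/s7.png",np.hstack([A,B]))
# key red PCA on top image is hidden by the arm; skip
E
```

```text
[-1.27661373  5.15537148  0.30044419] leftmost [[238, 156], [238, 157], [238, 158], [238, 159]] top [[278, 147], [281, 147], [280, 147]]
[0.41703006 0.33483682 0.23572214] [-3.52634576e-03  9.10994851e-01  4.12401674e-01  8.97433792e-04] [-1.27661373  5.15537148  0.30044419]
```

View pics/s7.png

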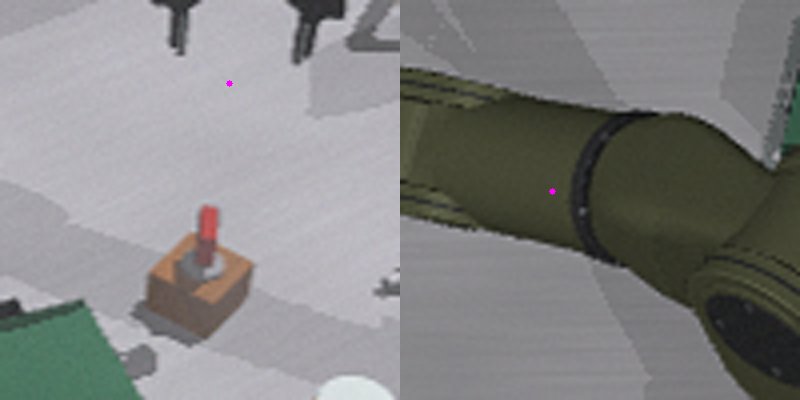

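Emit:
play_rows(
  deltas="0 0 0 -0.01 0 0 0; 0 0 0 -0.02 0 0 0; 0 0 0 -0.03 0 0 0; 0 0 0 -0.03 0 0 0; 0 0 0 -0.03 0 0 0",
)

```text
clock: 9.9
eef_pos: [0.4205, 0.3274, 0.2052]
tool_rot: [-0.0, 0.914, 0.406, 0.0]
contact_force: [0.1, -0.2, -0.8]
grip_width: 0.0852
```

```bash
cat > tips.py <<'E'
from h import *
st=telemetry.state();p=st["eef_pos"];q=st["tool_rot"];print(p,q,"F",st["contact_force"])
ang=2*np.arctan2(q[2],q[1]);print("tool x deg",np.degrees(ang))
a=snap("scene");V=cv2.cvtColor(np.asarray(a["frame"]),cv2.COLOR_RGB2GRAY)
m=(V<75).astype(np.uint8);c0=proj(a,[p])[0];print("tcp px",c0)
x0,x1,y0,y1=int(c0[0]-35),int(c0[0]+40),int(c0[1]-45),int(c0[1]+25)
for r in range(y0,y1):
    xs=np.nonzero(m[r,x0:x1])[0]+x0
    if len(xs): 
        s=np.split(xs,np.nonzero(np.diff(xs)>1)[0]+1); print(r,[(int(k[0]),int(k[-1])) for k in s])
H=cv2.cvtColor(np.asarray(a["frame"]),cv2.COLOR_RGB2HSV).astype(int)
red=((H[...,0]<7)|(H[...,0]>172))&(H[...,1]>100)
ys,xs=np.nonzero(red[110:140,300:325]);print("key px",xs.min()+300,xs.max()+300,ys.min()+110,ys.max()+110)
u=np.array([np.cos(ang),np.sin(ang),0])
for dz in(0,.02,.03,.04): print("dz",dz,np.round(proj(a,[p+[0,0,dz]-.048*u,p+[0,0,dz],p+[0,0,dz]+.048*u]),1).tolist())
E
python3 tips.py
```

```text
[0.42050296 0.32743612 0.20519343] [-1.36478535e-04  9.13733489e-01  4.06314008e-01  1.41767047e-04] F [ 0.13768152 -0.1926539  -0.77333856]
tool x deg 47.94699270029768
tcp px [314.89923771 100.03468281]
55 [(311, 335)]
56 [(311, 335)]
57 [(311, 335)]
58 [(311, 334)]
59 [(311, 334)]
60 [(301, 301), (310, 334)]
61 [(302, 302), (310, 334)]
62 [(309, 334)]
63 [(300, 303), (305, 305), (308, 334)]
64 [(299, 334), (341, 343)]
65 [(299, 334)]
66 [(299, 334), (342, 342)]
67 [(299, 304), (308, 343)]
68 [(298, 303), (309, 343)]
69 [(298, 302), (309, 343)]
70 [(298, 300), (309, 333), (338, 343)]
71 [(298, 300), (308, 332), (338, 343)]
72 [(297, 300), (307, 332), (339, 343)]
73 [(297, 300), (306, 332), (341, 343)]
74 [(297, 299), (305, 332), (341, 343)]
75 [(297, 299), (304, 333), (340, 343)]
76 [(297, 299), (303, 333), (340, 343)]
77 [(296, 310), (315, 334), (340, 343)]
78 [(296, 309), (321, 324), (329, 335), (340, 342)]
79 [(296, 308), (329, 335), (339, 342)]
80 [(297, 306), (330, 342)]
81 [(300, 304), (331, 342)]
82 [(301, 304), (332, 342)]
83 [(301, 302), (333, 342)]
84 [(301, 301), (333, 341)]
85 [(301, 301), (333, 336)]
86 [(301, 301), (332, 332), (335, 335)]
87 [(301, 301), (332, 332), (335, 335)]
88 [(301, 301), (332, 332), (334, 335)]
89 [(301, 301), (334, 335)]
90 [(301, 301), (334, 334)]
91 [(331, 331), (334, 334)]
92 [(334, 334)]
93 [(331, 331), (333, 333)]
95 [(331, 331)]
key px 310 313 122 129
dz 0 [[300.4, 98.7], [314.9, 100.0], [329.5, 101.4]]
dz 0.02 [[301.0, 93.5], [315.7, 94.9], [330.6, 96.3]]
dz 0.03 [[301.3, 90.9], [316.2, 92.3], [331.1, 93.7]]
dz 0.04 [[301.7, 88.3], [316.6, 89.6], [331.6, 91.0]]
```

Emit:
play_rows(
  deltas="0 0 0 -0.03 0 0 0; 0 0 0 -0.06 0 0 0; 0 0 0 -0.09 0 0 0; 0 0 0 -0.115 0 0 0; 0 0 0 -0.115 0 0 0",
)

```text
clock: 10.58
eef_pos: [0.4198, 0.3267, 0.0891]
tool_rot: [0.001, 0.914, 0.407, -0.001]
contact_force: [-0.7, -0.6, 0.9]
grip_width: 0.0855
```

```bash
python3 tips.py | grep -v '^[5678]' ; python3 - <<'E'
from h import *
a=snap("scene"); save(a,"pics/s8.png",crop=(270,80,350,160),k=7)
E
```

```text
[0.41977987 0.32667057 0.08911205] [ 5.41821214e-04  9.13631800e-01  4.06540501e-01 -1.20901377e-03] F [-0.69705427 -0.58730753  0.94334757]
tool x deg 47.97544258335028
tcp px [310.13862317 127.17806369]
90 [(306, 328)]
91 [(306, 328)]
92 [(306, 328)]
93 [(306, 327)]
94 [(306, 327)]
95 [(296, 297), (305, 327)]
96 [(296, 298), (305, 327), (335, 335)]
97 [(296, 298), (303, 304), (306, 327), (334, 334)]
98 [(295, 296), (298, 298), (303, 327)]
99 [(295, 295), (304, 308), (310, 328), (334, 335)]
100 [(295, 299), (304, 304), (306, 308), (311, 335)]
101 [(295, 296), (304, 304), (306, 327), (331, 336)]
102 [(294, 294), (296, 296), (304, 305), (309, 327), (332, 336)]
103 [(294, 294), (296, 296), (303, 306), (308, 326), (332, 336)]
104 [(302, 303), (307, 307), (309, 312), (314, 326), (333, 336)]
105 [(294, 294), (301, 302), (309, 312), (314, 318), (320, 326), (334, 335)]
106 [(293, 293), (295, 295), (302, 303), (306, 307), (309, 312), (314, 315), (318, 326), (334, 335)]
107 [(293, 295), (298, 298), (305, 306), (310, 310), (312, 327), (334, 335)]
108 [(293, 293), (299, 299), (303, 303), (305, 305), (311, 328), (334, 335)]
109 [(293, 296), (300, 300), (302, 302), (304, 304), (323, 329), (333, 335)]
110 [(293, 296), (301, 301), (324, 335)]
111 [(297, 297), (299, 299), (324, 335)]
112 [(299, 299), (326, 327), (329, 335)]
113 [(298, 298), (327, 328), (330, 335)]
114 [(327, 330), (333, 334)]
115 [(329, 329)]
117 [(297, 297), (328, 328)]
118 [(297, 297)]
119 [(328, 328)]
121 [(328, 328)]
145 [(280, 280)]
147 [(275, 275)]
key px 310 313 122 129
dz 0 [[296.7, 125.8], [310.1, 127.2], [323.7, 128.5]]
dz 0.02 [[297.2, 121.4], [310.9, 122.8], [324.6, 124.1]]
dz 0.03 [[297.5, 119.2], [311.2, 120.5], [325.0, 121.9]]
dz 0.04 [[297.8, 116.9], [311.6, 118.3], [325.5, 119.6]]
```

View pics/s8.png

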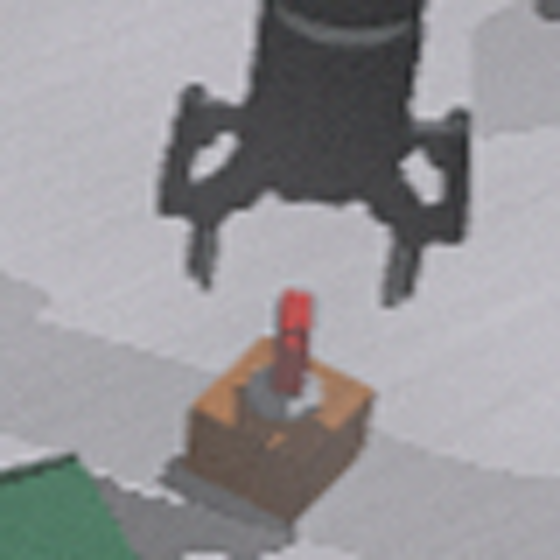

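Jaws at px (205,290) and (395,303) straddle the handle at (296,292), both well above the collar. I'll descend, then close.

Emit:
play_rows(
  deltas="0 0 0 -0.015 0 0 0; 0 0 0 -0.03 0 0 0; 0 0 0 -0.04 0 0 0; 0 0 0 -0.04 0 0 0; 0.5 0 0 -0.04 0 0 0",
)

```text
clock: 11.3
eef_pos: [0.4204, 0.3276, 0.0502]
tool_rot: [-0.0, 0.914, 0.406, 0.0]
contact_force: [-0.2, -0.8, -0.5]
grip_width: 0.0698
```

Emit:
play_rows(
  deltas="1 0 0 0 0 0 0; 1 0 0 0 0 0 0; 1 0 0 0 0 0 0; 1 0 0 0 0 0 0; 1 0 0 0 0 0 0",
  squeeze=60,
)

```text
clock: 11.92
eef_pos: [0.4206, 0.3275, 0.0504]
tool_rot: [-0.0, 0.914, 0.406, 0.0]
contact_force: [1.3, 0.1, 4.6]
grip_width: 0.0149
```

Emit:
play_rows(
  deltas="1 0 0 0.02 0 0 0; 1 0 0 0.04 0 0 0; 1 0 0 0.07 0 0 0; 1 0 0 0.1 0 0 0; 1 0 0 0.13 0 0 0",
)

```text
clock: 12.55
eef_pos: [0.42, 0.3268, 0.1805]
tool_rot: [0.0, 0.914, 0.406, -0.001]
contact_force: [0.3, 0.6, -1.7]
grip_width: 0.0151
```

Emit:
play_rows(
  deltas="1 0 0 0.01 0 0 0; 1 0 0 0.01 0 0 0; 1 0 0 0.01 0 0 0; 1 0 0 0.01 0 0 0; 1 0 0 0.01 0 0 0",
)

```text
clock: 13.18
eef_pos: [0.4201, 0.3272, 0.1895]
tool_rot: [0.0, 0.914, 0.406, -0.0]
contact_force: [-0.1, -0.7, -1.1]
grip_width: 0.0154
```

```bash
python3 lid.py|cut -c1-120; python3 - <<'E'
from h import *
a=snap("scene"); save(a,"pics/s9.png",crop=(270,50,350,150),k=6)
p=telemetry.state()["eef_pos"];print(p,(proj(a,[p+[0,0,.035],p+[0,0,-.032]])-[270,50])*6)
E
```

```text
[-1.0401464  -0.24440938 -1.17786602] leftmost [[238, 156], [238, 157], [238, 158], [238, 159]] top [[277, 146], [279, 1
[0.42024783 0.3273133  0.18980322] [[273.86696233 269.924966  ]
 [257.50948762 369.62682257]]
```

View pics/s9.png

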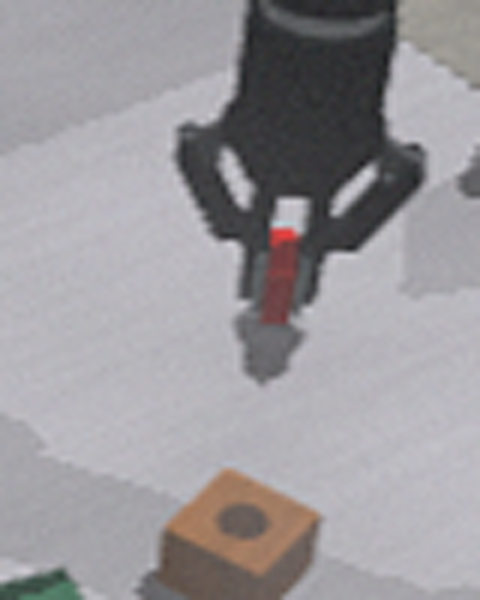

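Key is lifted upright (handle 285,240; tip 263,382). Carrying it over the socket and turning it +28°.

Emit:
play_rows(
  deltas="1 0.004 -0.04 0.01 0 0 0.05; 1 0.008 -0.083 0.01 0 0 0.1; 1 0.012 -0.126 0.01 0 0 0.15; 1 0.016 -0.169 0.01 0 0 0.2; 1 0.02 -0.212 0.01 0 0 0.25",
)

```text
clock: 13.9
eef_pos: [0.4405, 0.114, 0.2002]
tool_rot: [0.0, 0.855, 0.518, 0.0]
contact_force: [0.3, -0.8, -1.7]
grip_width: 0.0152
```

Emit:
play_rows(
  deltas="1 0.004 -0.043 0 0 0 0.05; 1 0.008 -0.086 0 0 0 0.1; 1 0.012 -0.129 0 0 0 0.15; 1 0.016 -0.172 0 0 0 0.2; 1 0.0185 -0.216 0 0 0 0.24",
)

```text
clock: 14.52
eef_pos: [0.4592, -0.1021, 0.2002]
tool_rot: [0.0, 0.787, 0.616, 0.0]
contact_force: [0.3, 0.5, -2.1]
grip_width: 0.0155
```

Emit:
play_rows(
  deltas="1 0 0 -0.02 0 0 0; 1 0 0 -0.04 0 0 0; 1 0 0 -0.06 0 0 0; 1 0 0 -0.07 0 0 0; 1 0 0 -0.07 0 0 0",
)

```text
clock: 15.15
eef_pos: [0.4587, -0.1006, 0.1298]
tool_rot: [-0.0, 0.788, 0.616, -0.0]
contact_force: [0.1, 0.2, -0.5]
grip_width: 0.0152
```

```bash
cat > k.py <<'E'
from h import *
st=telemetry.state();p=st["eef_pos"];q=st["tool_rot"];print(p,"tool x deg",np.degrees(2*np.arctan2(q[2],q[1])),"F",st["contact_force"],st["grip_width"])
a=snap("scene");H=cv2.cvtColor(np.asarray(a["frame"]),cv2.COLOR_RGB2HSV).astype(int)
kt=p-[0,0,.0354]
print("pred tip/collar(33mm)/grip/top",np.round(proj(a,[kt,kt+[0,0,.033],kt+[0,0,.067],kt+[0,0,.084]]),1).tolist())
red=((H[...,0]<9)|(H[...,0]>172))&(H[...,1]>90)
for r in range(135,200):
    xs=np.nonzero(red[r,190:235])[0]+190
    if len(xs): print(r,xs.min(),xs.max(),end='; ')
print(); np.save("a.npy",a["frame"])
c=proj(a,[kt])[0].astype(int); print(c)
for r in range(c[1]-22,c[1]+16,1): print(r,H[r,c[0]-14:c[0]+15,2].tolist())
E
python3 k.py
```

```text
[ 0.45869494 -0.1005561   0.12983022] tool x deg 76.04657091641383 F [ 0.10226098  0.16975005 -0.51849444] 0.015209075879157341
pred tip/collar(33mm)/grip/top [[209.9, 183.7], [208.8, 176.6], [207.6, 168.8], [207.0, 164.7]]
160 205 208; 161 205 208; 162 205 208; 163 206 209; 164 206 209; 165 206 209; 166 206 210; 167 207 210; 168 207 210; 169 207 211; 170 207 210; 171 208 208; 172 208 208; 173 208 209; 174 208 210; 175 208 212; 176 208 212; 177 209 210; 
[209 183]
161 [59, 59, 71, 70, 66, 71, 69, 69, 72, 73, 179, 221, 178, 136, 116, 92, 79, 80, 80, 74, 74, 66, 63, 59, 56, 53, 94, 166, 191]
162 [62, 61, 60, 58, 65, 67, 65, 71, 73, 71, 128, 144, 141, 138, 108, 80, 76, 83, 81, 74, 73, 64, 97, 116, 116, 106, 164, 196, 198]
163 [61, 59, 59, 61, 64, 60, 65, 67, 67, 72, 108, 122, 118, 130, 116, 88, 77, 81, 79, 76, 69, 160, 195, 191, 191, 192, 192, 193, 192]
164 [62, 60, 62, 67, 62, 65, 68, 65, 69, 71, 104, 121, 120, 121, 120, 98, 83, 77, 82, 76, 80, 161, 194, 194, 192, 194, 192, 189, 195]
165 [58, 57, 59, 57, 63, 65, 58, 69, 67, 71, 103, 118, 123, 120, 120, 102, 87, 87, 86, 77, 102, 167, 19
[... 4195 characters left out ...]
, 159, 161, 162, 155, 157, 147, 224, 218, 194, 195, 179, 219, 235, 234, 232, 232, 224, 212, 216, 218]
195 [152, 148, 150, 149, 147, 151, 129, 133, 152, 161, 162, 155, 157, 154, 144, 221, 228, 217, 226, 235, 234, 234, 234, 233, 233, 234, 232, 220, 217]
196 [152, 149, 147, 149, 151, 154, 142, 131, 148, 159, 159, 157, 157, 154, 210, 239, 237, 235, 236, 235, 234, 235, 235, 234, 234, 237, 237, 236, 219]
197 [151, 150, 152, 152, 127, 102, 106, 113, 145, 160, 160, 157, 156, 154, 156, 216, 235, 235, 235, 234, 236, 237, 238, 241, 241, 221, 189, 157, 124]
198 [142, 152, 126, 105, 101, 101, 99, 115, 134, 149, 158, 156, 158, 156, 150, 212, 235, 237, 237, 239, 242, 222, 190, 176, 146, 130, 125, 120, 116]
```

```bash
python3 - <<'E'
from h import *
a=snap("scene");p=telemetry.state()["eef_pos"];kt=p-[0,0,.0354]
h=np.radians(-14);xb=np.array([np.cos(h),np.sin(h),0]);yb=np.array([-np.sin(h),np.cos(h),0]);Z=np.array([0,0,1])
print("near top end",proj(a,[kt+.084*Z+.022*xb-.008*yb,kt+.084*Z+.022*xb+.008*yb]).tolist(),"near bottom end",proj(a,[kt+.05*Z+.022*xb]).tolist())
s=np.array([.459,-.1005,.06])
print("sock",proj(a,[s,s+.0146*xb,s-.0146*xb,s+.0146*yb,s-.0146*yb]).tolist())
print("shift px per 3mm xb,yb,z",proj(a,[s+.003*xb,s+.003*yb,s+.003*Z])-proj(a,[s]))
print("spline ends bottom z+6",proj(a,[kt+.006*Z+d for d in(.013*xb,-.013*xb,.013*yb,-.013*yb)]).tolist())
t=np.linspace(0,6.28,60);C=proj(a,kt+.03*Z+.02*(np.cos(t)[:,None]*xb+np.sin(t)[:,None]*yb));print("collar bottom circle",C.min(0),C.max(0))
im=np.load("a.npy");A=cv2.resize(cv2.cvtColor(im,cv2.COLOR_RGB2BGR)[140:215,175:250],None,fx=8,fy=8,interpolation=cv2.INTER_NEAREST)
f=lambda P:[tuple(int(v) for v in q) for q in (proj(a,P)-[174.5,139.5])*8]
for q in f([s,s+.0146*xb,s-.0146*xb,s+.0146*yb,s-.0146*yb]): cv2.circle(A,q,2,(255,0,255),-1)
for q in f(kt+.03*Z+.02*(np.cos(t)[:,None]*xb+np.sin(t)[:,None]*yb)): cv2.circle(A,q,1,(0,255,255),-1)
for q in f([kt+z*Z+.022*xb+e*yb for z in(.05,.084) for e in(-.008,.008)]): cv2.circle(A,q,2,(255,255,0),-1)
for q in f([s+e*.032*xb+g*.032*yb for e in(-1,1) for g in(-1,1)]): cv2.circle(A,q,2,(0,0,255),-1)
cv2.imwrite("pics/s10.png",A)
E
```

```text
near top end [[206.37363615626336, 170.74302324771327], [211.88202262324552, 169.3459632143761]] near bottom end [[210.30957024513378, 177.98754754566949]]
sock [[211.07014738114748, 190.8938049771895], [212.30465194225215, 194.33722234011537], [209.8550354823986, 187.50447978400786], [215.58630696002336, 189.68409555698508], [206.5266089134483, 192.110848172728]]
shift px per 3mm xb,yb,z [[ 0.25206719  0.70309383]
 [ 0.93020477 -0.2491669 ]
 [-0.09225    -0.60605345]]
spline ends bottom z+6 [[210.95619184271115, 185.49804471931674], [208.72620673047692, 179.35117186352963], [213.9819716691995, 181.3153535976659], [205.66114997592354, 183.49525161319562]]
collar bottom circle [202.28194526 172.19238031] [215.77571746 182.27745569]
```

View pics/s10.png

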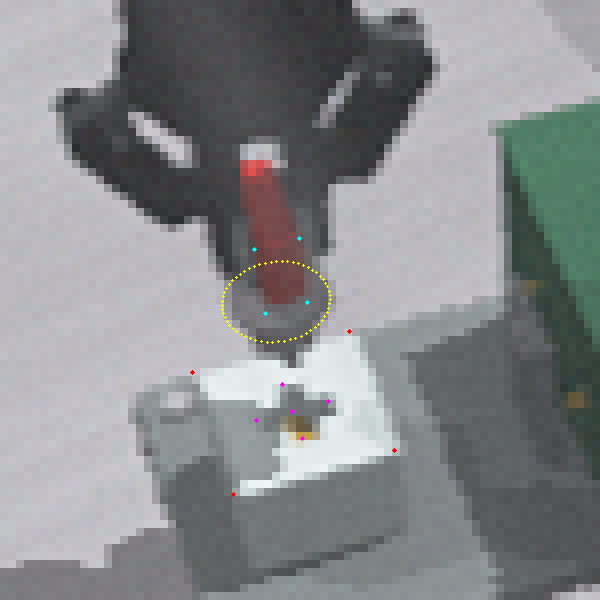

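Socket cross (297,412) and key tip (292,365) line up with the predictions to about 0.5 px (1.5 mm). Descending in steps with force checks.

Emit:
play_rows(
  deltas="1 0 0 -0.012 0 0 0; 1 0 0 -0.022 0 0 0; 1 0 0 -0.03 0 0 0; 1 0 0 -0.036 0 0 0; 1 0 0 -0.036 0 0 0",
  squeeze=100,
)

```text
clock: 15.88
eef_pos: [0.4588, -0.1005, 0.0937]
tool_rot: [-0.0, 0.788, 0.616, -0.0]
contact_force: [-0.7, -0.7, -1.5]
grip_width: 0.0146
```

Emit:
play_rows(
  deltas="1 0 0 -0.002 0 0 0; 1 0 0 -0.004 0 0 0; 1 0 0 -0.006 0 0 0; 1 0 0 -0.006 0 0 0; 1 0 0 -0.006 0 0 0",
)

```text
clock: 16.5
eef_pos: [0.459, -0.1007, 0.0881]
tool_rot: [0.0, 0.788, 0.616, 0.0]
contact_force: [0.6, -0.7, -2.2]
grip_width: 0.0147
```

Emit:
play_rows(
  deltas="1 0 0 -0.002 0 0 0; 1 0 0 -0.004 0 0 0; 1 0 0 -0.006 0 0 0; 1 0 0 -0.008 0 0 0; 1 0 0 -0.008 0 0 0",
)

```text
clock: 17.12
eef_pos: [0.4598, -0.1006, 0.0801]
tool_rot: [0.0, 0.788, 0.616, 0.001]
contact_force: [4.7, -0.4, -2.2]
grip_width: 0.0146
```

Emit:
play_rows(
  deltas="1 0.001 0 -0.002 0 0 0; 1 0.001 0 -0.004 0 0 0; 1 0.001 0 -0.006 0 0 0; 1 0.001 0 -0.008 0 0 0; 1 0.001 0 -0.008 0 0 0",
)

```text
clock: 17.75
eef_pos: [0.4599, -0.1006, 0.0723]
tool_rot: [0.0, 0.788, 0.616, 0.0]
contact_force: [2.0, -0.9, 4.1]
grip_width: 0.0142
```

Emit:
play_rows(
  deltas="1 0 0 -0.002 0 0 0; 1 0 0 -0.004 0 0 0; 1 0 0 -0.006 0 0 0; 1 0 0 -0.006 0 0 0; 1 0 0 -0.006 0 0 0",
)

```text
clock: 18.38
eef_pos: [0.46, -0.1006, 0.0666]
tool_rot: [0.0, 0.788, 0.616, 0.0]
contact_force: [2.2, -0.8, 7.9]
grip_width: 0.0149
```

Emit:
play_rows(
  deltas="1 0 0 -0.001 0 0 0; 1 0 0 -0.002 0 0 0; 1 0 0 -0.002 0 0 0; 1 0 0 -0.002 0 0 0; 1 0 0 -0.002 0 0 0",
)

```text
clock: 19.0
eef_pos: [0.46, -0.1006, 0.0655]
tool_rot: [0.001, 0.788, 0.616, 0.0]
contact_force: [-1.2, -0.7, 17.8]
grip_width: 0.0147
```

Emit:
play_rows(
  deltas="1 0 0 -0.001 0 0 0; 1 0 0 -0.001 0 0 0; 1 0 0 -0.001 0 0 0; 1 0 0 -0.001 0 0 0; 1 0 0 -0.001 0 0 0",
)

```text
clock: 19.62
eef_pos: [0.4601, -0.1007, 0.0654]
tool_rot: [0.002, 0.788, 0.616, 0.0]
contact_force: [-2.8, -2.6, 30.9]
grip_width: 0.0148
```

Emit:
play_rows(
  deltas="1 0 0 0.0007 0 0 0; 1 0 0 0.0007 0 0 0; 1 0 0 0.0007 0 0 0; 1 0 0 0.0007 0 0 0; 1 0 0 0.0007 0 0 0",
)

```text
clock: 20.25
eef_pos: [0.46, -0.1006, 0.0655]
tool_rot: [0.001, 0.788, 0.616, 0.0]
contact_force: [-1.4, -2.1, 22.8]
grip_width: 0.0147
```

```bash
python3 lid.py|cut -c1-130; python3 - <<'E'
from h import *
st=telemetry.state();print(st["eef_pos"],st["contact_force"],st["grip_width"],abs(st["qvel"]).max())
a=snap("scene");H=cv2.cvtColor(np.asarray(a["frame"]),cv2.COLOR_RGB2HSV).astype(int)
red=((H[...,0]<9)|(H[...,0]>172))&(H[...,1]>90)
print([(r,np.nonzero(red[r,195:225])[0][[0,-1]]+195) for r in range(165,200) if red[r,195:225].any()])
s=np.array([.460,-.1005,.03]);h=np.radians(-14);xb=np.array([np.cos(h),np.sin(h),0])
print("pred near bottom/far top",proj(a,[s+[0,0,.05]+.022*xb,s+[0,0,.084]-.022*xb]))
E
```

```text
[-1.00565832 -1.54210734 22.36300737] leftmost [[237, 156]] top [[279, 145], [280, 145]]
[ 0.46003739 -0.10062936  0.0654623 ] [-1.00565832 -1.54210734 22.36300737] 0.014824485613350948 0.0013278966333609415
[(175, array([208, 210])), (176, array([207, 211])), (177, array([208, 211])), (178, array([208, 211])), (179, array([208, 211])), (180, array([208, 212])), (181, array([208, 212])), (182, array([209, 213])), (183, array([209, 213])), (184, array([209, 214])), (185, array([209, 213])), (186, array([210, 214])), (187, array([210, 214])), (188, array([210, 214])), (189, array([210, 214])), (190, array([210, 214])), (191, array([211, 214]))]
pred near bottom/far top [[212.49657899 192.25308101]
 [207.63027995 174.62343642]]
```

```bash
python3 -c "
from bench import ticket
print(ticket.sign_off())"
```

```text
the job is handed in; nothing more can be done
None
```

I shut the lid, lifted the key out of its rack, turned it +28°, and pressed it home in the socket. I handed the job in at about 20 s, with the key still gripped and pressed down; the sign-off gave no verdict.

**Last checks**
- **Key home:** the arm stopped at TCP z 0.0655 m, against 0.0654 m predicted for the collar on the housing. The push is about 22 N against the 12.4 N spring. The red handle is where the camera should see it with the key home (rows 175–191, predicted 174.6–192.3), so it has not slipped.
- **Grip and rest:** the fingers hold at 14.8 mm on the 16 mm handle with a 100 N squeeze. Joint speeds are about 0.001 rad/s.
- **Lid:** I pressed it to a firm stop at 14 N. Its corners are within 1–2 px of the shut prediction; the camera alone could not tell 0 from about 0.05 rad.

**What disagreed or was not checked**
- **Finger length:** the fingertips met the lid about 36 mm higher than the stated tool geometry implies. I used the observed offset for the grasp, and the key then seated at the height predicted from it.
- **Grip width:** it reads about 1 mm under the handle's thickness.
- **Side force:** the key met about 5 N sideways halfway into the socket. I shifted 1 mm in x, and it went in.
- **Other objects:** I did not check in the final images that they stayed put, but no move went near them.

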